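Slide a wet-enamelled ring under the light-curing hood

TASK

The blue ring on the slide carrier has wet enamel and must go under the light-curing hood: press the red bar beside the track down with one fingertip to hold the spring-closed amber hood open, and meanwhile push the carrier by its upright end plate with the other fingertip until it is fully home against the lamp housing, then let go so that the hood springs shut over it. Slide the carrier along its track without gripping, lifting or tipping it, and let neither the hood nor the fingers touch the wet ring. Leave the other things on the bench alone.

Things in the scene. Friction and masses are not known exactly. Their poses are not given: they have to be found in the camera images.
- station: Light-curing station fixed to the bench: base plate 6 mm thick (x -150 to +180, y -70 to +55 mm), white lamp housing (x +59 to +174, y -62 to +50 mm, top at 72 mm) at its far end. Origin on the bench, straight below the hinge line, at the hood's front edge; x runs along the track to the lamp housing (pushing direction), y left, z up
- track (a point): middle of the slide track, on the base plate (6 mm up) at the hood's front edge: station x 0, y -30 mm. The track runs along station x between two guide rails, 35 mm apart, 5 mm wide, tops 11 mm above the bench, from x -148 mm to the lamp housing, whose front face at x +59 mm is the stop
- hinge (a point): point on the hinge line of hood and bar: station x 0, y 0, 28 mm above the bench. A rod 7 mm thick lies on it, parallel to the track, from x -146 to +57 mm, between the bar (left, +y) and the track (right, -y)
- hood (a joint): Hinge of amber hood and red bar, one rigid rocker: 0 = hood shut, 0.70 rad = bar right down, hood fully open (rigid stop); at 0.5 rad the ring just passes under. A torsion spring shuts it: pressing takes about 2 N at first, 3 to 4 N right down; released, it shuts by itself in about half a second
- press_bar: Red tread bar with black ribs, 175 x 20 mm, left of the track, one piece with the hood. Origin at the centre of its top face; x along the bar as the station's, z out of its top. Shut: centre at station x -54, y +33 mm, 35 mm up, top tilted 40 degrees, outer edge highest (42 mm). Pressed right down: centre at y +30 mm, 12 mm up, top level
- light_guard: Amber hood right of the hinge, 55 mm along x, 52 mm along -y, with 15 mm skirts at its front and right edges. Origin on the hinge line at its front edge. Shut, its top is at 31 mm and the skirts end 13 mm above the bench: the carrier's plate passes below them, the ring does not. Fully open, its right edge stands 64 mm up
- carrier: Aluminium slide carrier between the rails: plate 68 x 32 x 4 mm (underside 6 mm above the bench) with an upright end plate at its -x end, 32 mm wide, 4 mm thick, top 36 mm above the bench; about 120 g. Origin under the plate's centre, x to the lamp housing; rear face to push at x -34 mm. Home, its origin is at station x +25 mm; the end plate stays 5 mm outside the hood
- ring: the ring with wet blue enamel, 22 mm across and 8 mm high, lying flat on a stub of the carrier and fixed to it; its top is 18 mm above the bench. Origin at the centre of its underside, 6 mm ahead of the carrier's origin
- spare_carrier: bystander: a like carrier with a finished gold ring, standing on the bench right of the station; origin as carrier
- loupe: bystander: black eye loupe, 36 mm across, 34 mm high, left of the station; origin under its centre
- enamel_pot: bystander: small blue pot with white lid, 34 mm across, 42 mm high, left of the station; origin under its centre
- bench_block: bystander: dark steel block 100 x 100 x 22 mm, off to the right; origin under its centre
- water_glass: bystander: small glass, 54 mm across, 62 mm high, off to the right; origin under its centre
- mandrel: bystander: tapered steel ring mandrel with wooden handle, 240 mm long, 25 mm thick, off to the left; origin under its centre
- ring_box: bystander: blue ring box 50 x 50 x 38 mm, off to the left; origin under its centre

How it is judged:
By the outcome, as a careful person would: the job done as asked, in the order asked, and still so for the second after the job is handed in, with the robot touching nothing.
It also fails if it takes over 45 s, if anything falls off the work surface, if the arm or the gripper's body presses on something with over 40 N, if the wrist force passes 120 N, or if a joint passes its speed limit or range.

ROBOT

A 6-joint arm with a two-finger parallel gripper is mounted at the origin on the work surface. World frame = base frame: x ahead of the robot, y to its left, z up, the work surface at z = 0. Lengths are in mm, angles in rad, forces in N, time in s.
With the tool pointing down it reaches from about 350 to 1000 mm from the base axis. Payload 7.1 kg.
Tool frame: the origin (TCP) lies on the centre line of the jaws, within the pads' length; the fingertips stand 17 mm ahead of it and the grasp point (between the pads) lies 2 mm behind it; z points along the fingers, y is the line along which they close (so a half turn about z gives the same grasp; the last joint's range is limited). The gripper opens to 85 mm and grips with 20 to 120 N. Pads are 22 mm wide; open, the fingers measure 114 mm over their backs; the gripper's body (76 mm by 85 mm) begins 54 mm behind the grasp point. The pads swing forward as they close: fully open they stand 13 mm farther back than shut.
Start: joints at [1.188, 0.423, 1.63, -0, 1.089, -0.019], TCP at [222.36, 584.09, 248.319] pointing down, gripper open.
Joint ranges: [-3, 3], [-0.9, 2.11], [0.09, 2.58], [-1.31, 4.45], [0.11, 2.69], [-2.54, 2.54]. Speed limits (rad/s): [2.39, 2.39, 3.01, 3.14, 3.14, 3.14].

INTERFACE

Orientations are given as [roll, pitch, yaw] about the fixed x, y, z axes, in that order (R = Rz(yaw) Ry(pitch) Rx(roll)).
In Python, from plant import bot gives the robot as it stands.
- The arm moves only by the tool move_arm, never from a script. Its argument "steps" is a list of rows, each a list of 7 numbers: the shift along the tool's x, y, z in m, then the turn, a rotation vector about the tool's x, y, z in degrees, then the finger opening in m, from 0 to 0.0854. In form: [[tx, ty, tz, rx, ry, rz, fingers], ...]. A call has exactly 10 rows; each row is the pose to reach, as a shift and turn from the pose commanded when the call began, along the tool's axes at that moment; what a row does not reach only later rows make up. A row lasts 1/8 s, in which the tool goes at most 62.5 mm and 10.7 degrees, less where a joint would pass 70% of its speed; a pose out of reach is approached as far as the arm can. A call with a gripper value outside its range is refused whole. The fingers move at their own pace and stop on an object; "newtons" is the grip in N (left out, the last holds). Time passes only in rows, so rows that repeat a pose let the fingers close, or fill a call up. It gives the time, the measured TCP pose, the force, the opening and the grip force at its end, in the units of the state.
- bot.read_state(): the state, without advancing time (a new reading comes with each control period).
- bot.read_camera(name): name is "scene" or "side" or "wrist"; returns a dict with "img" (420x560x3 uint8, red, green, blue), "range_z" (420x560 float32, mm along the optical axis (not along the pixel's ray), 0 where there is no reading), "fx", "fy", "cx", "cy" (pixels), "view" (4x4, takes a point from world to camera coordinates); the wrist camera has in their place "mount" (4x4, takes a point from camera to tool coordinates, whose origin is the TCP and whose axes are the flange's). Camera axes: x right, y up, looking along -z (the intrinsics and any distortion apply to the point x, -y, -z); pixel columns grow to the right and rows downward; lengths in mm; the calibration is good to about 2 mm. A picture is of the moment at which its call begins: read the wrist's pose just before it.
- bot.job_done(): hands the job in; it is judged then, once.
The state is a dict: "t": time; "joint_positions": joint angles; "dq": joint speeds; "joint_torque": joint torques, N m; "ee_pos": TCP position; "ee_rot": TCP orientation; "force": force on the tool from outside, world axes, zero at the start; "torque": the same for the moment, N m; "grip_width": finger opening in mm; "grip_force": force on a finger pad.
Only numpy, scipy, OpenCV 4.12 (cv2) and the standard library are available. Lean on these libraries where they do the work, as an engineer would, in place of code of your own. Each camera call takes 0.05 s, during which the arm holds its last target. There are 200 camera calls.

## Working session

There is one attempt and no reset: what is moved stays moved. The work goes in short steps, Python scripts to look and compute and a tool call to move; the robot and the scene stay as the last step left them, time stands still between calls to the robot, and variables do not carry over. Pictures are saved under pics/ and viewed, at most 10 in all, crops included, and the job is handed in when it is done.

Besides the shell and the picture viewer there is one more tool, called after "Emit:" as name(argument=value, ...) on one line, values as JSON. move_arm: Moves the arm, as the interface text tells. Its arguments: {"type":"object","properties":{"steps":{"type":"array","items":{"type":"array","items":{"type":"number"}}},"newtons":{"type":"number"}},"required":["steps"]}

```bash
mkdir -p pics; python3 - <<'E'
from plant import bot
import cv2,numpy as np
s=bot.read_state();print(s)
for n in("scene","side"):
    c=bot.read_camera(n);cv2.imwrite(f"pics/{n}.png",c["img"][:,:,::-1]);np.savez(f"{n}.npz",**c)
    print(n,c["fx"],c["fy"],c["cx"],c["cy"],c["view"], [k for k in c])
E
```

```text
{'t': 0.0, 'joint_positions': array([ 1.18797093e+00,  4.23873634e-01,  1.63072812e+00, -2.29704570e-05,
        1.08857790e+00, -1.90121095e-02]), 'dq': array([ 8.09495891e-05,  4.13942908e-04,  7.70773749e-06,  1.03458571e-03,
       -1.46845634e-03, -1.09974759e-03]), 'joint_torque': array([-1.55290909e-04, -5.57402372e+01, -2.81728899e+01,  1.79512494e-05,
        7.63187039e-03,  1.64569082e-05]), 'ee_pos': array([222.18769326, 583.59679503, 247.51021439]), 'ee_rot': array([-3.14000556e+00, -9.83983490e-06,  2.77779003e+00]), 'force': array([-0.32629882, -0.53925396, -0.72650489]), 'torque': array([ 0.0849359 , -0.03015844, -0.03228152]), 'grip_force': 0.0, 'grip_width': 85.25424380103927}
scene 426.69896229431856 426.69896229431856 280.4468999143687 207.4368996461833 [[ 6.31819613e-01  7.75114409e-01 -1.27658514e-03 -3.29184467e+02]
 [-5.42073489e-01  4.43036808e-01  7.14055124e-01  2.29403504e+02]
 [ 5.54039990e-01 -4.50462029e-01  7.00088316e-01 -1.33580288e+03]
 [ 0.00000000e+00  0.00000000e+00  0.00000000e+00  1.00000000e+00]] ['img', 'range_z', 'fx', 'fy', 'cx', 'cy', 'view']
side 444.60114561518304 444.60114561518304 278.89162224974217 214.19334386505184 [[ 8.40938491e-01 -5.40988928e-01  1.23868483e-02 -4.58458662e+02]
 [ 2.83184091e-01  4.59469928e-01  8.41839745e-01 -2.00728233e+02]
 [-4.61117365e-01 -7.04427687e-01  5.39585406e-01 -9.60371251e+02]
 [ 0.00000000e+00  0.00000000e+00  0.00000000e+00  1.00000000e+00]] ['img', 'range_z', 'fx', 'fy', 'cx', 'cy', 'view']
```

View pics/scene.png

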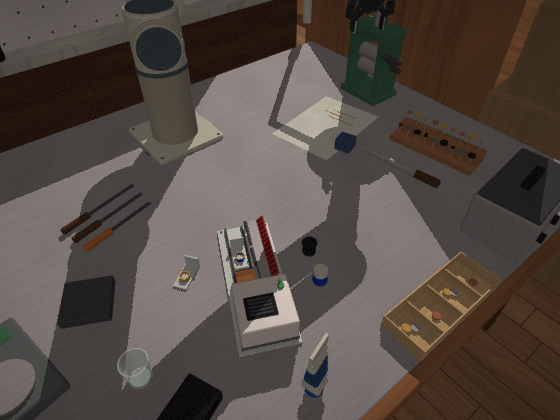

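View pics/side.png

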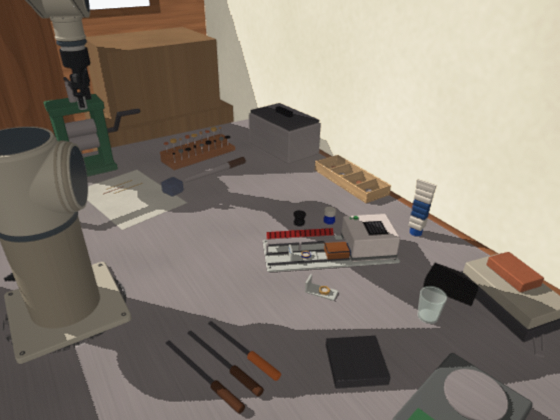

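The scene view shows the station around (260,285) with the housing at its lower end. The red bar is at (267,245), the carrier at (240,255), and the pot and loupe on the bar side. I'll enlarge both views.

```bash
python3 - <<'E'
import cv2
a=cv2.imread("pics/scene.png")[205:360,160:340];b=cv2.imread("pics/side.png")[195:305,250:410]
cv2.imwrite("pics/a.png",cv2.resize(a,None,fx=4,fy=3.85,interpolation=2) if 0 else cv2.resize(a,(696,600),interpolation=cv2.INTER_CUBIC))
cv2.imwrite("pics/b.png",cv2.resize(b,(800,550),interpolation=cv2.INTER_CUBIC))
E
```

```text
(no output)
```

View pics/a.png

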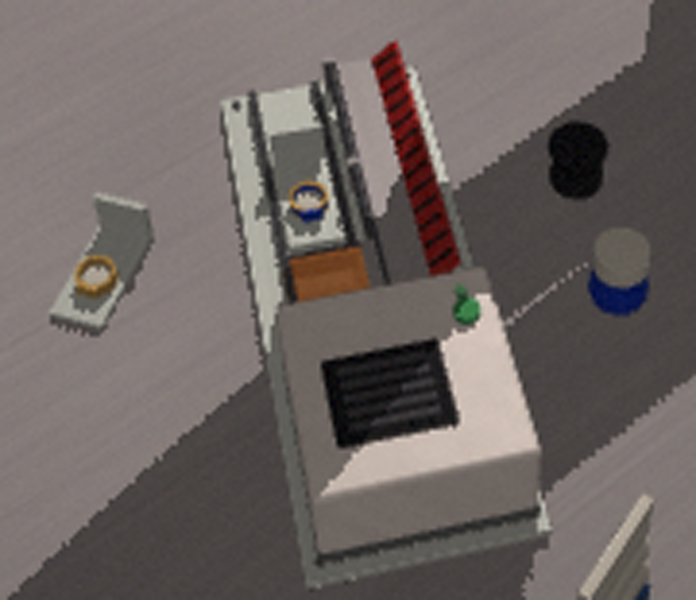

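View pics/b.png

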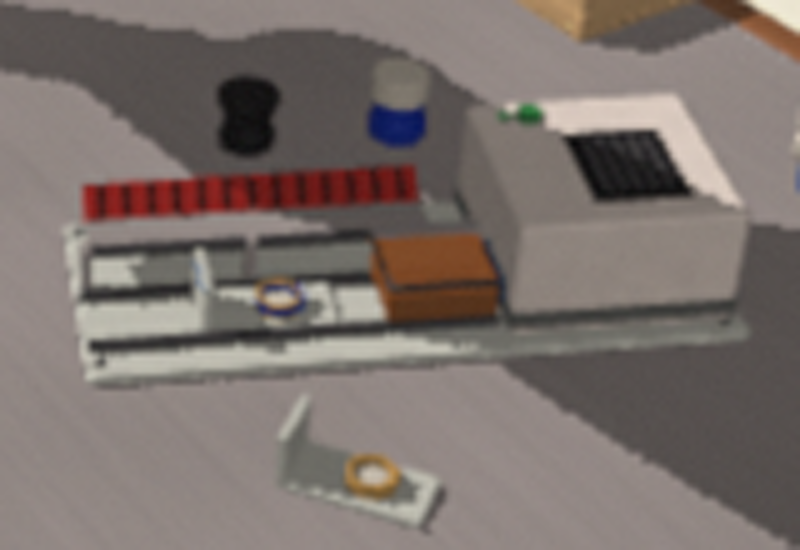

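```bash
cat > fit.py <<'E'
import numpy as np
from scipy.optimize import least_squares
C={n:np.load(f"{n}.npz") for n in("scene","side")}
def proj(n,P):
    c=C[n];p=(c["view"]@np.r_[P,1])[:3]
    return np.array([c["cx"]+c["fx"]*p[0]/-p[2],c["cy"]-c["fy"]*p[1]/-p[2]])
def S(q,P):
    x,y,a=q[:3];return np.array([x+np.cos(a)*P[0]-np.sin(a)*P[1],y+np.sin(a)*P[0]+np.cos(a)*P[1],P[2]])
a=lambda u,v:np.array([160+u/3.867,205+v/3.871])
b=lambda u,v:np.array([250+u/5,195+v/5])
H=[(59,-62,72),(59,50,72),(174,50,72),(174,-62,72)]
obs=[("scene",P,a(*p)) for P,p in zip(H,[(275,300),(487,268),(540,450),(318,497)])]+\
[("side",P,b(*p)) for P,p in zip(H,[(520,228),(468,108),(675,95),(745,210)])]+\
[("scene",(-150,-70,6),a(222,102)),("scene",(180,-70,6),a(310,580)),("scene",(180,55,6),a(548,530)),
("side",(-150,-70,6),b(88,378)),("side",(180,-70,6),b(745,335)),("side",(-150,55,6),b(68,230))]
f=lambda q:np.concatenate([proj(n,S(q,P))-p for n,P,p in obs])
E
python3 - <<'E'
from fit import *
r=least_squares(f,[600,0,0.1],loss="soft_l1",x_scale=[100,100,1]);print(r.x,r.fun.reshape(-1,2).round(1))
q=r.x
g=lambda k:np.concatenate([proj("scene",S(q,(k[0],-30,18)))-a(308,193),proj("side",S(q,(k[0],-30,18)))-b(281,290)])
k=least_squares(g,[-50.]);print("ring x",k.x,k.fun)
for n,P,o in[("bar0",(-141.5,33,35),0),("bar1",(33.5,33,35),0)]:print(P,(proj("scene",S(q,P))-[160,205])*3.87,(proj("side",S(q,P))-[250,195])*5)
E
```

```text
[ 5.95879994e+02 -1.28516833e+02 -4.50898762e-01] [[-0.6  0.3]
 [-0.6 -2.1]
 [ 0.6  0.1]
 [-2.2  0.8]
 [-0.  -1. ]
 [-0.9 -2.3]
 [ 0.5 -2.1]
 [ 1.4 -0.3]
 [-0.8 -1.1]
 [-1.4  0.8]
 [ 0.8 -0.5]
 [-0.5 -1.5]
 [ 0.6 -1.9]
 [-1.1 -2.3]]
ring x [-49.80700438] [-0.3400342   0.62879595 -0.51387257 -0.6805876 ]
(-141.5, 33, 35) [381.04098662  47.75216522] [ 82.27119089 196.7337685 ]
(33.5, 33, 35) [443.3085204  270.24663663] [417.07908196 176.70764774]
```

```bash
cat > go.py <<'E'
import numpy as np
from scipy.spatial.transform import Rotation as R
Q=np.array([595.9,-128.5,-0.451])
def st(x,y,z,q=Q):
    c,s=np.cos(q[2]),np.sin(q[2]);return np.array([q[0]+c*x-s*y,q[1]+s*x+c*y,z])
def rel(p0,r0,p1,r1):
    A=R.from_euler("xyz",r0);B=R.from_euler("xyz",r1)
    return (A.inv().apply(np.array(p1)-p0)/1000).round(4),np.degrees((A.inv()*B).as_rotvec()).round(2)
E
python3 - <<'E'
from go import *
from plant import bot
s=bot.read_state()
c=bot.read_camera("wrist");print(c["mount"].round(2),c["fx"],c["cx"],c["cy"])
print(st(-112,0,0),rel([222.36,584.09,248.3],s["ee_rot"],st(-112,0,200),[np.pi,0,Q[2]+np.pi]))
E
```

```text
[[  -0.      0.96    0.27   68.96]
 [   1.      0.     -0.      0.85]
 [  -0.      0.27   -0.96 -126.07]
 [   0.      0.      0.      1.  ]] 291.7346752586271 280.51317861583874 206.6620110816606
[495.09869109 -79.68303448   0.        ] (array([-0.4911, -0.5232,  0.049 ]), array([-0.08,  0.  ,  5.  ]))
```

Emit:
move_arm(steps=[[-0.035,-0.037,0,0,0,0,0.046],[-0.07,-0.075,0,0,0,0,0.046],[-0.105,-0.112,0,0,0,0,0.046],[-0.14,-0.15,0,0,0,1,0.046],[-0.175,-0.187,0,0,0,2,0.046],[-0.21,-0.224,0,0,0,3,0.046],[-0.245,-0.262,0,0,0,4,0.046],[-0.28,-0.299,0,0,0,5,0.046],[-0.315,-0.336,0,0,0,5,0.046],[-0.35,-0.374,0,0,0,5,0.046]])

```text
t: 1.4
ee_pos: [416.8, 108.5, 248.4]
ee_rot: [3.141, 0.0, 2.691]
force: [1.1, 0.5, -0.3]
grip_width: 46.2
grip_force: 0.0
```

```bash
python3 - <<'E'
from go import *
from plant import bot
s=bot.read_state();print(s["ee_pos"],s["ee_rot"],s["grip_width"],s["force"])
print(rel(s["ee_pos"],s["ee_rot"],st(-112,0,200),[np.pi,0,Q[2]+np.pi]))
E
```

```text
[416.78829308 108.45847428 248.42485233] [3.14130598e+00 3.09369657e-04 2.69064058e+00] 46.204370593714025 [ 1.12717128  0.4817103  -0.25561449]
(array([-0.1525, -0.1352,  0.0484]), array([0.02, 0.02, 0.  ]))
```

Emit:
move_arm(steps=[[-0.03,-0.027,0.01,0,0,0,0.046],[-0.06,-0.054,0.02,0,0,0,0.046],[-0.09,-0.081,0.03,0,0,0,0.046],[-0.12,-0.108,0.04,0,0,0,0.046],[-0.14,-0.125,0.045,0,0,0,0.046],[-0.15,-0.133,0.048,0,0,0,0.046],[-0.1525,-0.135,0.048,0,0,0,0.046],[-0.1525,-0.135,0.048,0,0,0,0.046],[-0.1525,-0.135,0.048,0,0,0,0.046],[-0.1525,-0.135,0.048,0,0,0,0.046]])

```text
t: 2.65
ee_pos: [494.7, -77.4, 200.5]
ee_rot: [3.141, 0.0, 2.691]
force: [1.5, -0.5, -0.1]
grip_width: 45.8
grip_force: 0.0
```

```bash
python3 - <<'E'
from go import *
from plant import bot
import cv2
s=bot.read_state();print(s["ee_pos"],s["ee_rot"],s["grip_width"])
c=bot.read_camera("wrist");np.savez("w1.npz",pos=s["ee_pos"],rot=s["ee_rot"],**c)
cv2.imwrite("pics/w1.png",cv2.resize(c["img"][:,:,::-1],(800,600),interpolation=cv2.INTER_CUBIC))
E
```

```text
[494.65012247 -77.36522399 200.52849573] [3.14149508e+00 2.03162134e-04 2.69139009e+00] 45.798545439688134
```

View pics/w1.png

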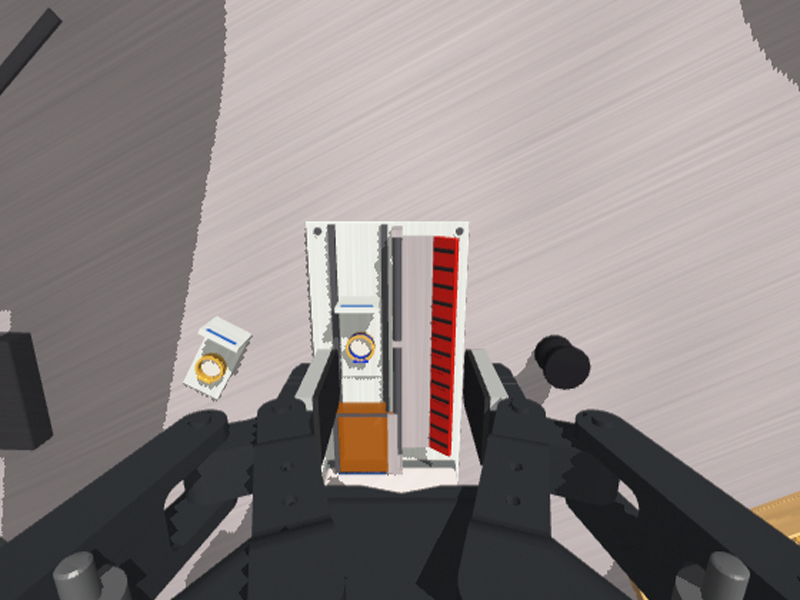

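The wrist view is aligned with the station. The plate's rear corners are at (306,222) and (469,222), the bar end at (435–459,237), the hood front edge at y≈403 (x 337–388), and the end plate top at (337–379,297).

```bash
python3 - <<'E'
from fit import *
from go import st,Q,R
w=np.load("w1.npz");M=w["mount"]
def pw(P):
    t=R.from_euler("xyz",w["rot"]).inv().apply(P-w["pos"])
    p=np.linalg.inv(M)@np.r_[t,1]
    return np.array([w["cx"]+w["fx"]*p[0]/-p[2],w["cy"]-w["fx"]*p[1]/-p[2]])
o=[((-150,-70,6),(306,222)),((-150,55,6),(469,222)),((-141.5,40.7,41.4),(459,237)),((-141.5,25.3,28.6),(435,236)),((33.5,40.7,41.4),(451,456)),((33.5,25.3,28.6),(429,450)),((0,-52,31),(337,403)),((0,0,31),(388,403))]
fw=lambda q:np.concatenate([pw(st(*P,q=q))-np.array(u)/1.4286 for P,u in o])
r=least_squares(fw,Q,loss="soft_l1",x_scale=[100,100,1]);print(r.x,r.fun.reshape(-1,2).round(1))
r2=least_squares(lambda q:np.r_[fw(q),f(q)],Q,loss="soft_l1",x_scale=[100,100,1]);print(r2.x)
q=r.x
# end plate: top rear edge z36
for y,u in((-46,337),(-14,379)):
    k=least_squares(lambda k:pw(st(k[0],k[1],36,q=q))-np.array([u,297])/1.4286,[-90,-30]);print("plate top rear edge",k.x)
k=least_squares(lambda k:pw(st(k[0],k[1],18,q=q))-np.array([361,347])/1.4286,[-50,-30]);print("ring",k.x)
d=w["range_z"];print(d[100:140:8,240:330:12])
E
```

```text
[ 5.96162621e+02 -1.26908599e+02 -4.49876220e-01] [[ 0.5 -1.1]
 [ 1.4 -1.3]
 [-0.7  0.7]
 [-0.7 -0.4]
 [-0.7  0.5]
 [ 0.5 -2.3]
 [-2.   6.8]
 [ 7.8  6.7]]
[ 5.96062544e+02 -1.27504670e+02 -4.53346531e-01]
plate top rear edge [-97.9866487 -44.8143227]
plate top rear edge [-97.94565237 -14.33371346]
ring [-51.21922538 -30.31235505]
[[307.30695 306.14313 307.525   307.88544 306.53525 306.53113 306.7725
  307.36978]
 [309.37662 309.68823 308.1891  308.65784 308.74002 308.82074 309.77695
  309.36557]
 [312.92682 310.36093 311.97018 312.0341  310.92007 312.17734 312.15405
  311.55994]
 [314.2459  313.61227 313.04205 313.4852  314.1523  312.71982 314.06116
  312.5681 ]
 [316.33115 317.02167 316.71716 316.12628 316.27533 316.10855 315.50137
  317.93765]]
```

```bash
sed -i 's/^Q=.*/Q=np.array([596.1,-127.3,-0.451])/' go.py; python3 - <<'E'
from go import *
from plant import bot
s=bot.read_state()
print(rel(s["ee_pos"],s["ee_rot"],st(-113,0,65),[np.pi,0,Q[2]+np.pi]))
E
```

```text
(array([ 1.000e-04, -7.000e-04,  1.355e-01]), array([0.  , 0.01, 0.04]))
```

Positioned well; now straight down.

Emit:
move_arm(steps=[[0,-0.0005,0.02,0,0,0,0.046],[0,-0.0005,0.04,0,0,0,0.046],[0,-0.0005,0.06,0,0,0,0.046],[0,-0.0005,0.08,0,0,0,0.046],[0,-0.0005,0.1,0,0,0,0.046],[0,-0.0005,0.115,0,0,0,0.046],[0,-0.0005,0.125,0,0,0,0.046],[0,-0.0005,0.132,0,0,0,0.046],[0,-0.0005,0.135,0,0,0,0.046],[0,-0.0005,0.135,0,0,0,0.046]])

```text
t: 3.95
ee_pos: [494.7, -78.4, 65.4]
ee_rot: [3.142, 0.0, 2.691]
force: [0.6, 0.0, 0.1]
grip_width: 46.0
grip_force: 0.0
```

```bash
python3 - <<'E'
from go import *
from plant import bot
import cv2
s=bot.read_state();print(s["ee_pos"],s["ee_rot"],s["grip_width"],s["force"])
c=bot.read_camera("wrist");np.savez("w2.npz",pos=s["ee_pos"],rot=s["ee_rot"],**c)
cv2.imwrite("pics/w2.png",cv2.resize(c["img"][:,:,::-1],(800,600),interpolation=cv2.INTER_CUBIC))
E
```

```text
[494.71916173 -78.42106283  65.43554946] [3.14153000e+00 2.62597351e-04 2.69052366e+00] 46.0118509905667 [0.61234118 0.03686166 0.08084095]
```

View pics/w2.png

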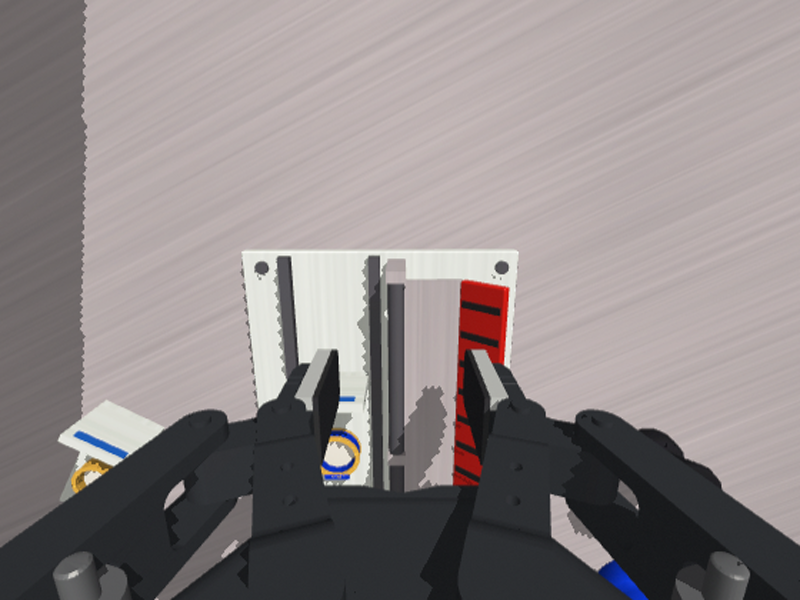

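The fingers straddle the rod: left over the track, right over the bar at (480,390). The right linkage passes near the loupe at (670,450), so I'll check clearances from depth.

```bash
python3 - <<'E'
from go import *
import numpy as np
w=np.load("w2.npz");d=w["range_z"].astype(float);v,u=np.mgrid[:420,:560]
P=np.stack([(u-w["cx"])/w["fx"]*d,-(v-w["cy"])/w["fx"]*d,-d,np.ones_like(d)],-1)@w["mount"].T
T=P[...,:3];W=R.from_euler("xyz",w["rot"]).apply(T.reshape(-1,3)).reshape(T.shape)+w["pos"]
c,s=np.cos(Q[2]),np.sin(Q[2]);D=W-[Q[0],Q[1],0];Sx=c*D[...,0]+s*D[...,1];Sy=-s*D[...,0]+c*D[...,1]
dark=(w["img"].max(-1)<75)&(d>0)
m=dark&(np.abs(T[...,0])<45)
for z0 in range(-110,30,10):
    k=m&(T[...,2]>=z0)&(T[...,2]<z0+10)&(T[...,1]>0)&(W[...,2]>0)
    if k.sum()>20:print(z0,"y",np.percentile(T[k][:,1],[1,50,99]).round(),"x",np.percentile(T[k][:,0],[1,99]).round(),k.sum())
print("pix (r,c): tool, station")
for r,cc in((245,330),(250,336),(250,345),(265,350),(280,350),(295,335),(310,335),(295,420),(320,460),(310,465),(320,485),(302,470),(330,500)):
    print((r,cc),T[r,cc].round(),round(Sx[r,cc]),round(Sy[r,cc]),round(W[r,cc,2]))
# bystanders from scene/side
from fit import C
for n in C:
    z=C[n];d=z["range_z"].astype(float);P=np.stack([(u-z["cx"])/z["fx"]*d,-(v-z["cy"])/z["fx"]*d,-d,np.ones_like(d)],-1)@np.linalg.inv(z["view"]).T
    D=P[...,:3]-[Q[0],Q[1],0];X=c*D[...,0]+s*D[...,1];Y=-s*D[...,0]+c*D[...,1]
    k=(Y>62)&(Y<170)&(X>-170)&(X<190)&(P[...,2]>10)
    b=k&(z["img"][...,0]<40)&(z["img"][...,2]<60)
    print(n,"loupe",np.percentile(X[b],[2,98]),np.percentile(Y[b],[2,98]),"all tall",[ (round(X[k&(X>a)&(X<=a+30)].mean()) ,np.percentile(Y[k&(X>a)&(X<=a+30)],[2,98]).round(),P[...,2][k&(X>a)&(X<=a+30)].max().round()) for a in range(-170,190,30) if (k&(X>a)&(X<=a+30)).sum()>5])
E
```

```text
-90 y [ 3. 15. 57.] x [11. 20.] 2630
-80 y [ 0. 25. 64.] x [ 4. 20.] 7133
-70 y [ 1. 50. 63.] x [-10.  17.] 6533
-60 y [ 3. 49. 61.] x [-12.  17.] 3762
-50 y [23. 47. 58.] x [-12.  13.] 3381
-40 y [24. 40. 55.] x [-11.  14.] 1808
-30 y [24. 25. 44.] x [-10.  13.] 459
-20 y [24. 24. 37.] x [-11.  11.] 337
-10 y [24. 24. 37.] x [-10.  11.] 304
0 y [24. 24. 37.] x [-11.  11.] 209
10 y [24. 24. 24.] x [-9. 10.] 43
20 y [30. 35. 38.] x [-45.  21.] 155
pix (r,c): tool, station
(245, 330) [11. 25.  8.] -124 25 57
(250, 336) [11. 27.  2.] -124 27 63
(250, 345) [ 1. 37. 25.] -113 37 40
(265, 350) [ 6. 33. -4.] -119 33 69
(280, 350) [ 12.  27. -28.] -125 27 93
(295, 335) [ -1.  24. -18.] -112 24 83
(310, 335) [ -7.  24. -20.] -106 24 85
(295, 420) [ 12.  49. -38.] -125 49 104
(320, 460) [ 11.  56. -49.] -123 56 115
(310, 465) [-58. 132.  53.] -54 132 12
(320, 485) [-76. 158.  66.] -36 158 0
(302, 470) [-60. 144.  65.] -52 143 0
(330, 500) [-85. 171.  65.] -27 171 0
scene loupe [-53.17405734 -22.81898763] [113.43800277 143.27121279] all tall [(-53, array([117., 137.]), np.float64(36.0)), (-34, array([113., 144.]), np.float64(37.0)), (36, array([117., 141.]), np.float64(45.0)), (54, array([114., 143.]), np.float64(45.0))]
side loupe [-54.89342547 -27.30051932] [108.74189299 138.92405871] all tall [(-54, array([112., 137.]), np.float64(35.0)), (-39, array([109., 143.]), np.float64(34.0)), (34, array([111., 137.]), np.float64(41.0)), (48, array([110., 139.]), np.float64(43.0))]
```

Clearances are ample, since the bystanders lie at y≥109 and the gripper stays within y≤64. Pressing the bar now.

Emit:
move_arm(steps=[[0,0,0.006,0,0,0,0.046],[0,0,0.012,0,0,0,0.046],[0,0,0.017,0,0,0,0.046],[0,0,0.021,0,0,0,0.046],[0,0,0.025,0,0,0,0.046],[0,0,0.028,0,0,0,0.046],[0,0,0.03,0,0,0,0.046],[0,0,0.032,0,0,0,0.046],[0,0,0.033,0,0,0,0.046],[0,0,0.033,0,0,0,0.046]])

```text
t: 5.25
ee_pos: [494.2, -78.9, 32.3]
ee_rot: [-3.141, -0.0, 2.691]
force: [-2.8, -5.8, 4.7]
grip_width: 46.2
grip_force: 2.9
```

```bash
python3 - <<'E'
from go import *
from plant import bot
import cv2
c=bot.read_camera("wrist");s=bot.read_camera("side")
for i in range(4):
    b=bot.read_state();print(b["force"].round(1),b["torque"].round(2),b["ee_pos"].round(1))
A=cv2.resize(c["img"][150:360,150:410,::-1],(400,323));B=cv2.resize(s["img"][180:290,240:390,::-1],(400,293),interpolation=2)
C=cv2.resize(bot.read_camera("scene")["img"][200:300,180:320,::-1],(400,286),interpolation=2)
o=np.zeros((600,800,3),np.uint8);o[:323,:400]=A;o[:293,400:]=B;o[310:596,400:]=C
cv2.imwrite("pics/c3.png",o)
E
```

```text
[-3.1 -6.3  5.6] [-0.84  0.41  0.03] [494.3 -78.9  32.4]
[-3.1 -6.3  5.6] [-0.84  0.41  0.03] [494.3 -78.9  32.4]
[-3.1 -6.3  5.6] [-0.84  0.41  0.03] [494.3 -78.9  32.4]
[-3.1 -6.3  5.6] [-0.84  0.41  0.03] [494.3 -78.9  32.4]
```

View pics/c3.png

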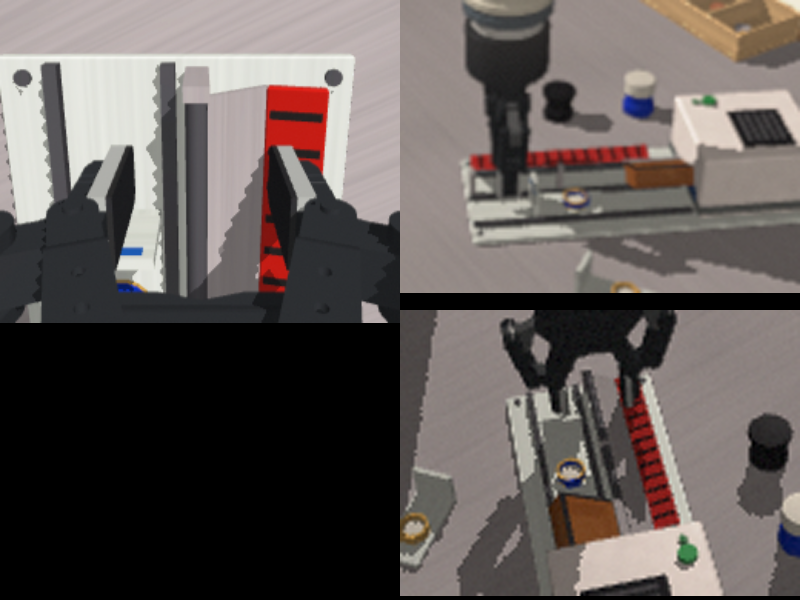

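The bar is most of the way down, the hood is lifted, and the left finger sits between the rails behind the end plate. Pressing to the stop.

Emit:
move_arm(steps=[[0,-0.0005,0.0005,0,0,0,0.046],[0,-0.001,0.001,0,0,0,0.046],[0,-0.001,0.0015,0,0,0,0.046],[0,-0.001,0.002,0,0,0,0.046],[0,-0.001,0.0025,0,0,0,0.046],[0,-0.001,0.003,0,0,0,0.046],[0,-0.001,0.003,0,0,0,0.046],[0,-0.001,0.003,0,0,0,0.046],[0,-0.001,0.003,0,0,0,0.046],[0,-0.001,0.003,0,0,0,0.046]])

```text
t: 6.65
ee_pos: [494.0, -79.6, 29.4]
ee_rot: [-3.141, -0.0, 2.691]
force: [-2.9, -5.2, 5.4]
grip_width: 45.6
grip_force: 3.2
```

Emit:
move_arm(steps=[[0,0,0.0005,0,0,0,0.046],[0,0,0.001,0,0,0,0.046],[0,0,0.0015,0,0,0,0.046],[0,0,0.0015,0,0,0,0.046],[0,0,0.0015,0,0,0,0.046],[0,0,0.0015,0,0,0,0.046],[0,0,0.0015,0,0,0,0.046],[0,0,0.0015,0,0,0,0.046],[0,0,0.0015,0,0,0,0.046],[0,0,0.0015,0,0,0,0.046]])

```text
t: 7.9
ee_pos: [494.1, -79.5, 27.9]
ee_rot: [-3.141, 0.0, 2.691]
force: [-2.9, -4.5, 5.4]
grip_width: 46.0
grip_force: 3.2
```

```bash
cat > hood.py <<'E'
from go import *
from plant import bot
import cv2
def cloud(n):
    z=bot.read_camera(n);d=z["range_z"].astype(float);v,u=np.mgrid[:420,:560];c,s=np.cos(Q[2]),np.sin(Q[2])
    P=np.stack([(u-z["cx"])/z["fx"]*d,-(v-z["cy"])/z["fx"]*d,-d,np.ones_like(d)],-1)@np.linalg.inv(z["view"]).T
    D=P[...,:3]-[Q[0],Q[1],0];return z["img"],c*D[...,0]+s*D[...,1],-s*D[...,0]+c*D[...,1],P[...,2]
def hood():
  for n in("scene","side"):
    I,X,Y,Z=cloud(n);h=cv2.cvtColor(I,cv2.COLOR_RGB2HSV)
    k=(h[...,0]<16)&(h[...,1]>130)&(X>-10)&(X<70)&(Y<15)&(Y>-75)&(Z>10)
    A=np.c_[Y[k],Z[k]]
    t=k&(X>10)&(X<50);p=np.polyfit(Y[t],Z[t],1)
    print(n,k.sum(),"z",np.percentile(Z[k],[2,50,98]).round(),"y",np.percentile(Y[k],[2,98]).round(),"slope",np.arctan(-p[0]))
if __name__=="__main__":
    hood();s=bot.read_state();print(s["ee_pos"],s["force"])
E
python3 hood.py
```

```text
scene 319 z [36. 51. 61.] y [-51.  -8.] slope 0.39366891194038434
side 163 z [36. 53. 59.] y [-53. -24.] slope -0.6782393826954283
[494.08500296 -79.48371566  27.92427583] [-3.47911533 -5.6162904   6.3388605 ]
```

Emit:
move_arm(steps=[[0,0,0.0005,0,0,0,0.046],[0,0,0.001,0,0,0,0.046],[0,0,0.0015,0,0,0,0.046],[0,0,0.0015,0,0,0,0.046],[0,0,0.002,0,0,0,0.046],[0,0,0.002,0,0,0,0.046],[0,0,0.002,0,0,0,0.046],[0,0,0.002,0,0,0,0.046],[0,0,0.002,0,0,0,0.046],[0,0,0.002,0,0,0,0.046]])

```text
t: 9.25
ee_pos: [494.1, -79.6, 26.3]
ee_rot: [-3.141, 0.0, 2.691]
force: [-3.3, -5.4, 11.0]
grip_width: 45.6
grip_force: 5.6
```

```bash
python3 hood.py
```

```text
scene 321 z [35. 53. 63.] y [-50.  -7.] slope 0.4129300455492608
side 166 z [37. 55. 62.] y [-52. -26.] slope -0.6315390534018485
[494.13676451 -79.56400409  26.28976676] [-3.84379946 -5.52394456 11.51121827]
```

Hood is fully open at the stop, pressing with 11 N. Pushing now.

Emit:
move_arm(steps=[[-0.003,0,0,0,0,0,0.046],[-0.006,0,0,0,0,0,0.046],[-0.008,0,0,0,0,0,0.046],[-0.01,0,0,0,0,0,0.046],[-0.012,0,0,0,0,0,0.046],[-0.014,0,0,0,0,0,0.046],[-0.017,0,0,0,0,0,0.046],[-0.02,0,0,0,0,0,0.046],[-0.023,0,0,0,0,0,0.046],[-0.026,0,0,0,0,0,0.046]])

```text
t: 10.6
ee_pos: [514.1, -89.0, 26.0]
ee_rot: [-3.14, -0.007, 2.691]
force: [-11.7, 4.7, 20.7]
grip_width: 46.1
grip_force: 10.8
```

```bash
python3 - <<'E'
from hood import *
hood();s=bot.read_state();print(s["ee_pos"],s["force"])
S=cv2.resize(bot.read_camera("scene")["img"][215:285,200:300,::-1],(400,280),interpolation=2)
B=cv2.resize(bot.read_camera("side")["img"][190:290,250:400,::-1],(400,280),interpolation=2)
W=cv2.resize(bot.read_camera("wrist")["img"][:,:,::-1],(400,300))
o=np.zeros((600,800,3),np.uint8);o[:280,:400]=S;o[:280,400:]=B;o[300:,:400]=W
cv2.imwrite("pics/p1.png",o)
E
```

```text
scene 320 z [35. 53. 64.] y [-50.  -7.] slope 0.4223702420790567
side 170 z [35. 55. 62.] y [-52. -20.] slope -0.6095678483501163
[514.47617847 -89.23984941  25.99088055] [-10.63085405   3.61645428  19.69800557]
```

View pics/p1.png

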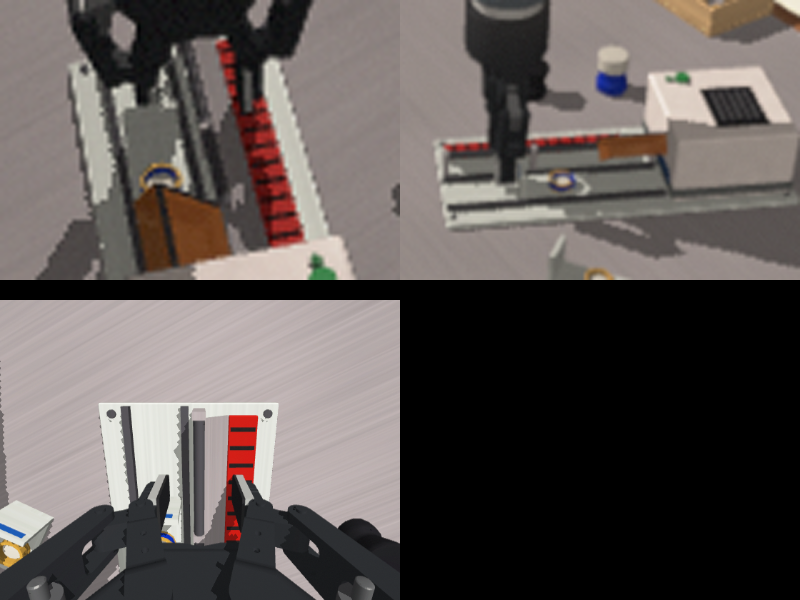

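The carrier is moving under the raised hood. I'll ease the press about 0.8 mm and keep pushing.

Emit:
move_arm(steps=[[-0.001,0,-0.0008,0,0,0,0.046],[-0.003,0,-0.0008,0,0,0,0.046],[-0.006,0,-0.0008,0,0,0,0.046],[-0.009,0,-0.0008,0,0,0,0.046],[-0.012,0,-0.0008,0,0,0,0.046],[-0.015,0,-0.0008,0,0,0,0.046],[-0.018,0,-0.0008,0,0,0,0.046],[-0.021,0,-0.0008,0,0,0,0.046],[-0.024,0,-0.0008,0,0,0,0.046],[-0.027,0,-0.0008,0,0,0,0.046]])

```text
t: 12.1
ee_pos: [539.3, -101.1, 26.4]
ee_rot: [-3.141, -0.006, 2.691]
force: [-7.9, 3.3, 10.6]
grip_width: 45.9
grip_force: 6.0
```

```bash
python3 hood.py
```

```text
scene 320 z [36. 53. 63.] y [-50.  -7.] slope 0.4397852048586533
side 168 z [35. 55. 62.] y [-52. -19.] slope -0.699367206136623
[ 539.92704897 -101.32690701   26.42547547] [-7.03846797  2.40310281 10.15448618]
```

Emit:
move_arm(steps=[[-0.003,0,0,0,0,0,0.046],[-0.006,0,0,0,0,0,0.046],[-0.009,0,0,0,0,0,0.046],[-0.012,0,0,0,0,0,0.046],[-0.015,0,0,0,0,0,0.046],[-0.018,0,0,0,0,0,0.046],[-0.021,0,0,0,0,0,0.046],[-0.024,0,0,0,0,0,0.046],[-0.027,0,0,0,0,0,0.046],[-0.029,0,0,0,0,0,0.046]])

```text
t: 13.45
ee_pos: [565.8, -113.8, 26.5]
ee_rot: [-3.141, -0.005, 2.691]
force: [-7.6, 3.8, 11.4]
grip_width: 45.9
grip_force: 6.1
```

```bash
python3 hood.py
```

```text
scene 321 z [36. 53. 63.] y [-50.  -7.] slope 0.42447898423082786
side 171 z [35. 55. 62.] y [-51. -24.] slope -0.6025447917599095
[ 566.01693154 -113.84285039   26.45106971] [-6.38405862  3.89425197 10.34829583]
```

Emit:
move_arm(steps=[[-0.0015,0,0,0,0,0,0.046],[-0.003,0,0,0,0,0,0.046],[-0.0045,0,0,0,0,0,0.046],[-0.006,0,0,0,0,0,0.046],[-0.007,0,0,0,0,0,0.046],[-0.008,0,0,0,0,0,0.046],[-0.009,0,0,0,0,0,0.046],[-0.01,0,0,0,0,0,0.046],[-0.01,0,0,0,0,0,0.046],[-0.01,0,0,0,0,0,0.046]])

```text
t: 14.8
ee_pos: [574.9, -118.1, 26.5]
ee_rot: [-3.141, -0.005, 2.691]
force: [-6.7, 2.9, 10.4]
grip_width: 46.0
grip_force: 5.4
```

Emit:
move_arm(steps=[[-0.0005,0,0,0,0,0,0.046],[-0.001,0,0,0,0,0,0.046],[-0.0015,0,0,0,0,0,0.046],[-0.002,0,0,0,0,0,0.046],[-0.0025,0,0,0,0,0,0.046],[-0.003,0,0,0,0,0,0.046],[-0.0035,0,0,0,0,0,0.046],[-0.004,0,0,0,0,0,0.046],[-0.004,0,0,0,0,0,0.046],[-0.004,0,0,0,0,0,0.046]])

```text
t: 16.05
ee_pos: [577.4, -119.3, 26.4]
ee_rot: [-3.141, -0.007, 2.691]
force: [-10.4, 5.6, 14.4]
grip_width: 45.8
grip_force: 7.9
```

Emit:
move_arm(steps=[[-0.0005,0,0,0,0,0,0.046],[-0.001,0,0,0,0,0,0.046],[-0.0015,0,0,0,0,0,0.046],[-0.002,0,0,0,0,0,0.046],[-0.002,0,0,0,0,0,0.046],[-0.002,0,0,0,0,0,0.046],[-0.002,0,0,0,0,0,0.046],[-0.002,0,0,0,0,0,0.046],[-0.002,0,0,0,0,0,0.046],[-0.002,0,0,0,0,0,0.046]])

```text
t: 17.3
ee_pos: [577.5, -119.4, 26.4]
ee_rot: [-3.141, -0.011, 2.69]
force: [-15.3, 8.8, 19.4]
grip_width: 46.2
grip_force: 10.8
```

```bash
python3 - <<'E'
from hood import *
hood();s=bot.read_state();print(s["ee_pos"],s["force"])
S=cv2.resize(bot.read_camera("scene")["img"][215:305,200:310,::-1],(400,327),interpolation=2)
B=cv2.resize(bot.read_camera("side")["img"][190:280,250:400,::-1],(400,240),interpolation=2)
W=cv2.resize(bot.read_camera("wrist")["img"][150:360,100:410,::-1],(400,271))
o=np.zeros((600,800,3),np.uint8);o[:327,:400]=S;o[:240,400:]=B;o[329:,:400]=W
cv2.imwrite("pics/p2.png",o)
E
```

```text
scene 320 z [37. 53. 63.] y [-49.  -7.] slope 0.4319256117068205
side 164 z [39. 55. 62.] y [-52. -33.] slope -0.6040842914792265
[ 577.51089447 -119.39797146   26.38736384] [-16.62283645   9.78660801  19.39902288]
```

View pics/p2.png

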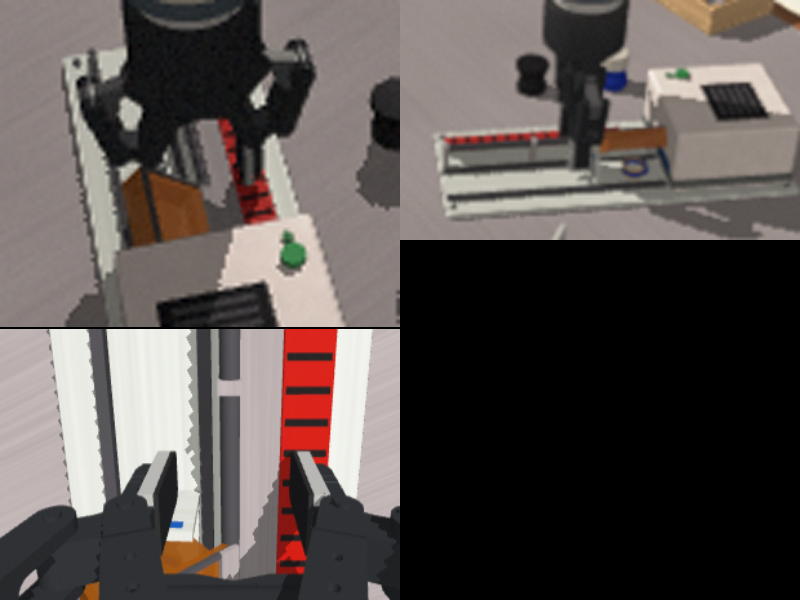

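The side view shows the end plate right at the hood front with the ring beneath the hood, and the finger stops moving while its force rises. I'll push a bit harder with less press, and check the plate position in depth.

Emit:
move_arm(steps=[[-0.0005,0,-0.0003,0,0,0,0.046],[-0.001,0,-0.0006,0,0,0,0.046],[-0.0015,0,-0.0006,0,0,0,0.046],[-0.002,0,-0.0006,0,0,0,0.046],[-0.002,0,-0.0006,0,0,0,0.046],[-0.002,0,-0.0006,0,0,0,0.046],[-0.002,0,-0.0006,0,0,0,0.046],[-0.002,0,-0.0006,0,0,0,0.046],[-0.002,0,-0.0006,0,0,0,0.046],[-0.002,0,-0.0006,0,0,0,0.046]])

```text
t: 18.8
ee_pos: [577.7, -119.6, 26.4]
ee_rot: [-3.14, -0.015, 2.69]
force: [-18.9, 11.1, 20.1]
grip_width: 46.0
grip_force: 12.7
```

```bash
python3 - <<'E'
from hood import *
s=bot.read_state();print(s["ee_pos"],s["force"])
I,X,Y,Z=cloud("side")
k=(I.min(-1)>85)&(Z>20)&(Z<40)&(Y>-50)&(Y<-8)&(X>-40)&(X<30)
print(k.sum(),np.percentile(X[k],[5,50,95]),np.percentile(Y[k],[5,95]))
E
```

```text
[ 577.65316401 -119.57626074   26.43288097] [-18.86425668  11.14307744  20.14776734]
38 [-31.92771905 -10.60872156  -1.17740624] [-49.63008982 -20.19318232]
```

Firmly home: no further motion at 22 N. Backing off along the track, then lifting.

Emit:
move_arm(steps=[[0.002,0,0,0,0,0,0.046],[0.004,0,0,0,0,0,0.046],[0.006,0,0,0,0,0,0.046],[0.008,0,0,0,0,0,0.046],[0.01,0,0,0,0,0,0.046],[0.012,0,0,0,0,0,0.046],[0.014,0,0,0,0,0,0.046],[0.016,0,0,0,0,0,0.046],[0.016,0,0,0,0,0,0.046],[0.016,0,0,0,0,0,0.046]])

```text
t: 20.1
ee_pos: [569.6, -115.9, 27.2]
ee_rot: [-3.141, -0.0, 2.691]
force: [1.3, -1.4, 2.9]
grip_width: 46.3
grip_force: 1.8
```

Emit:
move_arm(steps=[[0,0,-0.006,0,0,0,0.046],[0,0,-0.014,0,0,0,0.046],[0,0,-0.022,0,0,0,0.046],[0,0,-0.03,0,0,0,0.046],[0,0,-0.04,0,0,0,0.046],[0,0,-0.055,0,0,0,0.046],[0,0,-0.075,0,0,0,0.046],[0,0,-0.1,0,0,0,0.046],[0,0,-0.125,0,0,0,0.046],[0,0,-0.15,0,0,0,0.046]])

```text
t: 21.35
ee_pos: [569.8, -115.9, 179.3]
ee_rot: [3.141, 0.001, 2.691]
force: [-0.5, 0.3, -0.3]
grip_width: 46.1
grip_force: 0.0
```

```bash
python3 - <<'E'
from hood import *
hood();s=bot.read_state();print(s["t"],s["ee_pos"],s["force"])
B=cv2.resize(bot.read_camera("side")["img"][195:285,250:410,::-1],(400,225),interpolation=2)
W=cv2.resize(bot.read_camera("wrist")["img"][100:360,100:460,::-1],(500,361))
o=np.zeros((600,800,3),np.uint8);o[:225,:400]=B;o[230:591,:500]=W
cv2.imwrite("pics/p3.png",o)
E
```

```text
scene 197 z [28. 30. 33.] y [-48. -11.] slope 0.001869233346230248
side 312 z [13. 28. 31.] y [-57. -12.] slope -0.20641590009151112
21.45 [ 571.61279633 -116.33543666  181.12199158] [0.39354861 0.2807455  0.72436522]
```

View pics/p3.png

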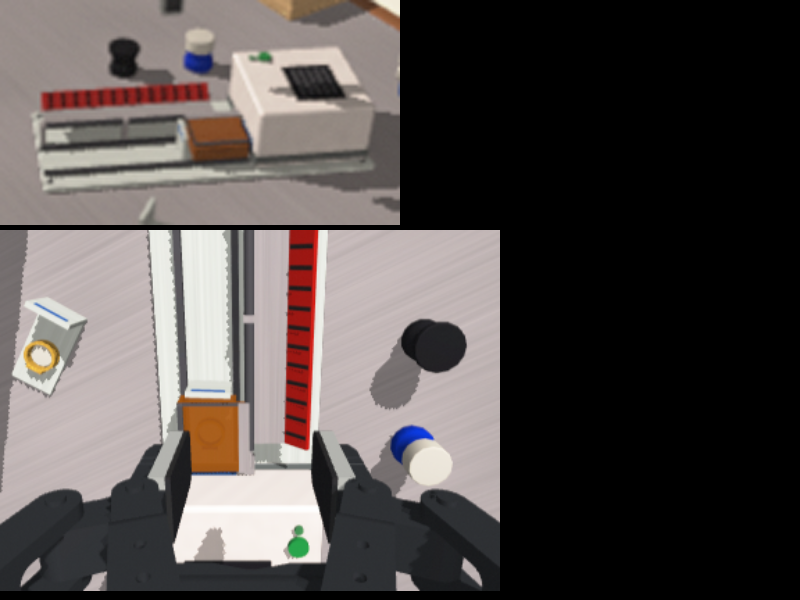

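The hood is flat shut over the ring, which is faintly visible through it at (210,432). The end plate stands just outside the hood at (208,390), and the bystanders are unmoved. Handing in.

```bash
python3 -c "
from plant import bot
print(bot.job_done())"
```

```text
the job is handed in; nothing more can be done
None
```

The carrier is fully home against the lamp housing, the hood has sprung shut over the blue ring with no touch seen in the pictures, and the job is handed in at about 21.5 s; no verdict was returned.

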